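Slide a sample pot along the tray fence into its bay and shut the lid

ROBOT

A 6-joint arm with a two-finger parallel gripper is mounted at the origin on the work surface. World frame = base frame: x ahead of the robot, y to its left, z up, the work surface at z = 0. Lengths are in m, angles in rad, forces in N, time in s.
With the tool pointing down it reaches from about 0.225 to 0.875 m from the base axis. Payload 3.4 kg.
Tool frame: the origin (TCP) lies on the centre line of the jaws, within the pads' length; the fingertips stand 11 mm ahead of it and the grasp point (between the pads) lies 8 mm behind it; z points along the fingers, y is the line along which they close (so a half turn about z gives the same grasp; the last joint's range is limited). The gripper opens to 85 mm and grips with 20 to 120 N. Pads are 22 mm wide; open, the fingers measure 114 mm over their backs; the gripper's body (76 mm by 85 mm) begins 54 mm behind the grasp point. The pads swing forward as they close: fully open they stand 13 mm farther back than shut.
Start: joints at [-0.121, 0.276, 1.505, -0, 1.361, -0.121], TCP at [0.575, -0, 0.242] pointing down, gripper open.
Joint ranges: [-2.89, 2.89], [-0.75, 2.08], [0.22, 2.7], [-1.18, 4.32], [0.11, 2.71], [-2.7, 2.7]. Speed limits (rad/s): [2.57, 2.57, 3.14, 3.14, 3.14, 3.14].

INTERFACE

Orientations are given as a unit quaternion [w, x, y, z].
In Python, from rig import manip, eyes, job gives the robot as it stands.
- The arm moves only by the tool drive_tool, never from a script. Its argument "rows" is a list of rows, each a list of 3 entries, a list of its own where there are three numbers: the turn, a rotation vector about the world's x, y, z in rad, then the shift along the world's x, y, z in cm, then the finger opening in cm, from 0 to 8.54. A call has 1 to 8 rows; each row shifts and turns the commanded pose from where the row before left it; what a row does not reach is not made up. A row lasts 1/8 s, in which the tool goes at most 62.5 mm and 10.7 degrees, less where a joint would pass 70% of its speed; a pose out of reach is approached as far as the arm can. A call is refused whole if a number of a shift passes 6.25 or a number of a turn 0.188, either way. A call with a gripper value outside its range is refused whole. The fingers move at their own pace and stop on an object; "force" is the grip in N (left out, the last holds). Time passes only in rows, so rows that do not move let the fingers close. It gives the time, the measured TCP pose, the force, the opening and the grip force at its end, in the units of the state.
- manip.get_state(): the state, without advancing time (a new reading comes with each control period).
- eyes.get_image(name): name is "scene" or "side" or "wrist"; returns the picture (420x560x3 uint8, red, green, blue); there is no depth.
- eyes.get_calibration(name): a dict with "camera_matrix" (3x3 intrinsics, pixels), "view" (4x4, takes a point from world to camera coordinates). Camera axes: x right, y up, looking along -z (the intrinsics and any distortion apply to the point x, -y, -z); pixel columns grow to the right and rows downward; lengths in m; the calibration is good to about 2 mm. The wrist camera is an equidistant fisheye: a pixel r from the principal point sees the ray r / f radians off the axis. A picture is of the moment at which its call begins: read the wrist's pose just before it. get_calibration takes no time and is no camera call; for the wrist camera it gives the pose at the moment of the call.
- job.sign_off(): hands the job in; it is judged then, once.
The state is a dict: "clock": time; "qpos": joint angles; "qd": joint speeds; "effort": joint torques, N m; "position": TCP position; "ee_rot": TCP orientation; "contact_force": force on the tool from outside, world axes, zero at the start; "moment": the same for the moment, N m; "width": finger opening in m; "gripper_force": force on a finger pad.
Only numpy, scipy, OpenCV 4.12 (cv2) and the standard library are available. Lean on these libraries where they do the work, as an engineer would, in place of code of your own. Each camera call takes 0.05 s, during which the arm holds its last target. There are 200 camera calls.

TASK

Put the orange-capped sample pot up for collection: keeping it standing on the tray, push it over to the low metal fence, then slide it along against the fence under the raised clear lid until it stands at the back of the bay. Then press the lid fully shut, and leave the blue-capped pot standing where it is.

Things in the scene. Friction and masses are not known exactly. Their poses are not given: they have to be found in the camera images.
- tray: Grey tray fixed to the desk. Origin at desk level; local x runs along the fence towards the bay, y across to the fence side, z up. Deck spans x -245 to 215, y -140 to 100 mm, top at z = 6 mm. Fence: aluminium, x -240 to 120, inner face at y = 85, 8 mm thick, top at z = 41 mm. A loose white tape roll (68 mm wide, 22 high) near x 165, y -70 mm is no part of the job.
- bay (a point): Floor point (tray x = 172, y = 52, z = 6 mm) where the pot's underside centre is when it touches both the bay's back wall and the fence-side wall. White bay: mouth, open towards -x, at tray x = 120; back wall face x = 205; side faces y = 85 (flush with the fence) and y = 7; wall tops z = 110 mm; side walls 6 to 8 mm thick. Axes as the tray's.
- pot_orange: White round sample pot with orange cap, standing: 66 mm diameter, 95 mm tall (cap 64 mm), 0.11 to 0.22 kg. Origin at the centre of its underside, z along its axis. It starts on the deck, its centre 145 to 175 mm from the fence's inner face, in one of two places that it and the blue pot may swap: tray x about -180 to -150 or -35 to 5 mm.
- pot_blue: Same pot with a blue cap, origin likewise; stands in the other of the two places, clear of the lane along the fence. To be left alone.
- lid (a joint): Hinge angle (rad) of the bay's clear lid with orange front strip: 0 = shut, lying level on the bay walls; grows as its front edge rises; stop at 0.85. Starts at 0.65 to 0.8. A stiff hinge keeps it where it is left; pressing it down takes about 2 N near the front edge.
- lid_hinge (a point): Middle of the lid's hinge axis, at tray x = 211, y = 47, z = 110 mm; the axis runs along tray y. The lid is a panel 98 mm long (from here towards tray -x), 100 mm wide, 6 mm thick; shut, its underside is at z = 110 and its top at 116 mm. Its front edge carries a skirt 18 mm deep, below the panel.
- lid_edge (a point): Point on the lid's top face, mid-width, 9 mm behind its free front edge (89 mm from the hinge axis); moves with the lid.
Things that resemble listed ones, but are neither listed nor needed, are in the scene too. What is shaped like the pot_orange but pink or turquoise is not meant.

How it is judged:
By the outcome, as a careful person would: the job done as asked, in the order asked, and still so for the second after the job is handed in, with the robot touching nothing.
It also fails if it takes over 54 s, if anything falls off the work surface, if the arm or the gripper's body presses on something with over 40 N, if the wrist force passes 120 N, or if a joint passes its speed limit or range.

## Working session

There is one attempt and no reset: what is moved stays moved. The work goes in short steps, Python scripts to look and compute and a tool call to move; the robot and the scene stay as the last step left them, time stands still between calls to the robot, and variables do not carry over. Pictures are saved under pics/ and viewed, at most 10 in all, crops included, and the job is handed in when it is done.

Besides the shell and the picture viewer there is one more tool, called by a JSON object that holds its "op" and its "data", one argument or row to a line. drive_tool: Moves the arm, as the interface text tells. Its arguments: {"type":"object","properties":{"rows":{"type":"array"},"force":{"type":"number"}},"required":["rows"]}

```bash
mkdir -p pics; python3 - <<'E'
from rig import manip, eyes, job
import cv2, numpy as np
ims=[]
for n in("scene","side"):
    im=eyes.get_image(n); np.save(f'pics/{n}.npy',im); cv2.imwrite(f'pics/{n}0.png',im[:,:,::-1])
    c=eyes.get_calibration(n); print(n,c)
print(manip.get_state())
E
```

```text
scene {'camera_matrix': array([[414.74557072,   0.        , 281.06559714],
       [  0.        , 414.74557072, 204.73004953],
       [  0.        ,   0.        ,   1.        ]]), 'view': array([[ 0.68468175,  0.72855072, -0.02060914, -0.36861001],
       [-0.48059859,  0.47255677,  0.73872532,  0.19911166],
       [ 0.54793785, -0.49588702,  0.67369145, -1.01852892],
       [ 0.        ,  0.        ,  0.        ,  1.        ]])}
side {'camera_matrix': array([[439.2255449 ,   0.        , 282.48823971],
       [  0.        , 439.2255449 , 208.3326091 ],
       [  0.        ,   0.        ,   1.        ]]), 'view': array([[ 0.75536539, -0.6551335 , -0.01494082, -0.39175569],
       [ 0.4671115 ,  0.52230641,  0.71344437, -0.33792233],
       [-0.45959762, -0.54589021,  0.70055257, -0.70372152],
       [ 0.        ,  0.        ,  0.        ,  1.        ]])}
{'clock': 0.1, 'qpos': array([-1.21033070e-01,  2.76538779e-01,  1.50602133e+00, -3.17445843e-05,
        1.36066224e+00, -1.20979813e-01]), 'qd': array([ 3.93852265e-04, -2.25861432e-03, -2.37852224e-03, -1.43011043e-03,
       -9.93762615e-05, -1.69493881e-03]), 'effort': array([ 1.55745878e-03, -4.17697620e+01, -2.46405226e+01, -1.74112388e-04,
        5.80947395e-03,  2.85749664e-07]), 'position': array([5.74553029e-01, 1.89040347e-05, 2.41516274e-01]), 'ee_rot': array([-6.31951758e-04,  7.07123025e-01,  7.07090067e-01, -5.14636874e-04]), 'contact_force': array([ 0.68186275,  0.04120487, -0.87932224]), 'moment': array([-0.02840868,  0.04332577,  0.00081988]), 'gripper_force': 0.0, 'width': 0.0851024162513282}
```

View pics/scene0.png

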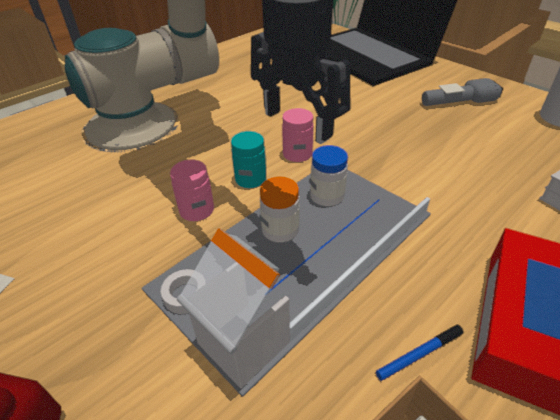

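View pics/side0.png

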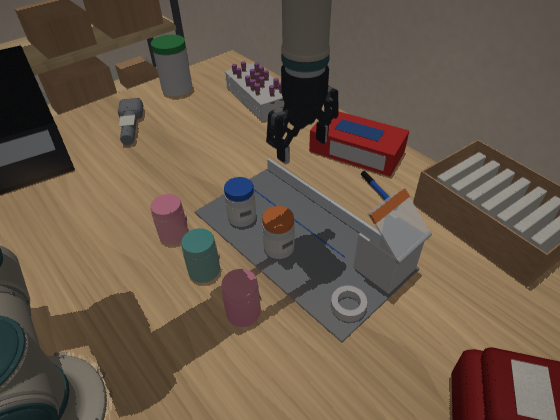

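The two views show the tray with its bay at the robot's front-right side. The orange cap is at scene (279,192) and side (278,219), in the place nearer the bay. The blue cap is at scene (329,158) and side (239,189), in the far place. The lid is raised, with its orange strip at scene (243,258) and side (391,205). The tray corners in the side view are about (196,211), (342,340) and (418,268).

```bash
cat > h.py <<'E'
import numpy as np, cv2
from rig import manip, eyes, job
def ray(n,uv):
    c=eyes.get_calibration(n);K=c['camera_matrix'];V=c['view'];R=V[:3,:3];o=-R.T@V[:3,3]
    uv=np.atleast_2d(uv).astype(float)
    d=np.c_[(uv[:,0]-K[0,2])/K[0,0],-(uv[:,1]-K[1,2])/K[1,1],-np.ones(len(uv))]@R
    return o,d
def plane(n,uv,z):
    o,d=ray(n,uv); return o+d*((z-o[2])/d[:,2])[:,None]
def tri(u1,u2):
    A=np.zeros((3,3));b=np.zeros(3);P=[]
    for n,u in(("scene",u1),("side",u2)):
        o,d=ray(n,u);d=d[0]/np.linalg.norm(d[0]);M=np.eye(3)-np.outer(d,d);A+=M;b+=M@o;P.append((o,M))
    x=np.linalg.solve(A,b);return x,[np.linalg.norm(M@(x-o)) for o,M in P]
def blobs(im,lo,hi,amin=60):
    h=cv2.cvtColor(im,cv2.COLOR_RGB2HSV);m=cv2.inRange(h,lo,hi)
    k,l,s,c=cv2.connectedComponentsWithStats(m)
    return [(s[i],c[i],(l==i).astype(np.uint8)) for i in range(1,k) if s[i,4]>=amin]
ORG=((5,190,110),(16,255,255)); BLU=((105,150,70),(125,255,255))
E
python3 - <<'E'
from h import *
for n in("scene","side"):
    im=np.load(f'pics/{n}.npy')
    for nm,c in(("org",ORG),("blu",BLU)):
        for s,cc,m in blobs(im,*c): print(n,nm,s,cc.round(1))
    h=cv2.cvtColor(im,cv2.COLOR_RGB2HSV)
    m=((h[:,:,1]<45)&(h[:,:,2]>60)&(h[:,:,2]<150)).astype(np.uint8)
    m=cv2.morphologyEx(m,cv2.MORPH_OPEN,np.ones((3,3)))
    k,l,s,c=cv2.connectedComponentsWithStats(m)
    p={'scene':(240,225),'side':(300,280)}[n]
    print(h[p[1],p[0]])
    i=l[p[1],p[0]]; hull=cv2.convexHull(np.argwhere(l==i)[:,::-1].astype(np.int32))
    a=cv2.approxPolyDP(hull,4,True)[:,0]; print(n,s[i]); print(np.c_[a,plane(n,a,.006)].round(3))
    big=cv2.resize(im[140:400,130:440] if n=='scene' else im[150:350,180:440],None,fx=2.3 if n=='scene' else 2.9,fy=2.3 if n=='scene' else 2.9,interpolation=cv2.INTER_CUBIC)
    cv2.imwrite(f'pics/{n}_z.png',big[:600,:800,::-1])
E
```

```text
scene org [260 177  38  32 980] [278.9 192. ]
scene org [ 211  229   68   58 1107] [244.3 257.8]
scene blu [313 146  34  27 758] [329.3 158.8]
scene blu [274 200 105  88 135] [323.  245.6]
scene blu [ 524  260   36   79 2320] [542.7 298.9]
scene blu [377 337  65  43 694] [408.7 358.1]
[120   4 117]
scene [  143   168   286   227 21685]
[[ 4.26e+02  2.05e+02  6.68e-01  2.48e-01  6.00e-03]
 [ 4.28e+02  2.15e+02  6.86e-01  2.27e-01  6.00e-03]
 [ 2.44e+02  3.94e+02  7.03e-01 -2.19e-01  6.00e-03]
 [ 1.43e+02  2.90e+02  4.72e-01 -2.30e-01  6.00e-03]
 [ 3.12e+02  1.68e+02  4.41e-01  1.80e-01  6.00e-03]
 [ 3.46e+02  1.69e+02  4.93e-01  2.27e-01  6.00e-03]]
side blu [336 120  48  21 460] [359.7 129.6]
side blu [224 177  30  24 492] [238.1 187.8]
side blu [370 180  19  19 106] [378.7 189.3]
[120   3  95]
side [  196   159   235   182 16588]
[[ 4.30e+02  2.35e+02  7.91e-01 -1.81e-01  6.00e-03]
 [ 4.16e+02  2.68e+02  6.94e-01 -2.16e-01  6.00e-03]
 [ 3.40e+02  3.40e+02  4.60e-01 -2.25e-01  6.00e-03]
 [ 1.96e+02  2.11e+02  4.47e-01  2.27e-01  6.00e-03]
 [ 2.69e+02  1.59e+02  7.00e-01  2.63e-01  6.00e-03]
 [ 4.10e+02  1.99e+02  8.52e-01 -8.00e-02  6.00e-03]]
```

View pics/side_z.png

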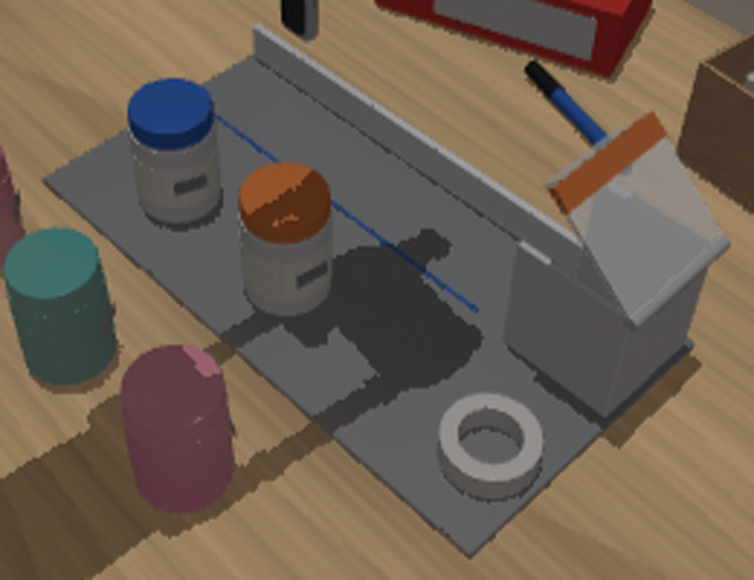

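View pics/scene_z.png

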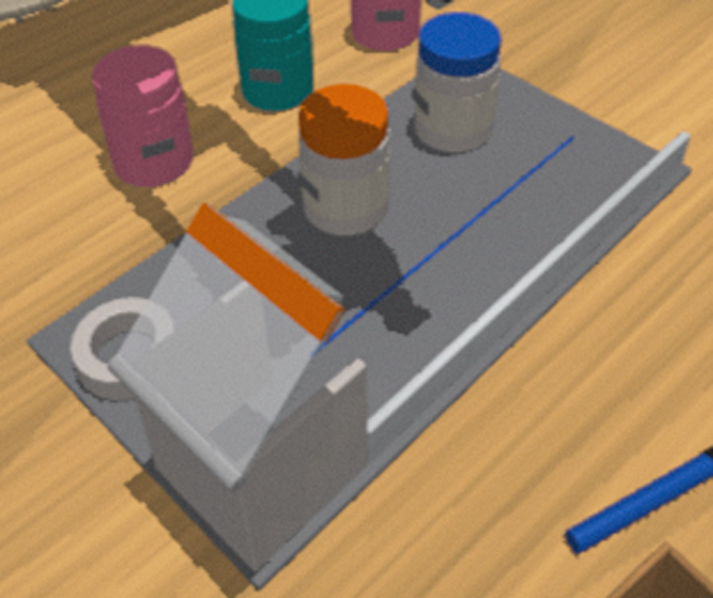

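```bash
cat >> h.py <<'E'
def caps(ims):
    out={}
    for nm,c in(("org",((3,130,60),(18,255,255))),("blu",((105,130,50),(125,255,255)))):
        p=[]
        for n,guess in(("scene",{"org":(279,192),"blu":(329,158)}[nm]),("side",{"org":(278,219),"blu":(238,188)}[nm])):
            b=blobs(ims[n],*c); b.sort(key=lambda t:np.hypot(*(t[1]-guess))); p.append(b[0]); 
        out[nm]=(tri(p[0][1],p[1][1]),[(q[0],q[1].round(1)) for q in p])
    return out
E
python3 - <<'E'
from h import *
ims={n:np.load(f'pics/{n}.npy') for n in("scene","side")}
for k,v in caps(ims).items(): print(k,v)
L=[(-245,-140),(215,-140),(215,-140),(215,100),(215,100),(-245,100)]
P=[plane('side',(196.,211.),.006),plane('side',(341.5,341),.006),plane('scene',(143.5,290),.006),plane('scene',(243,393),.002),plane('side',(418,269.5),.006),plane('scene',(429.5,215),.003)]
L=np.array(L)/1000.;P=np.array([p[0,:2] for p in P])
z=(P-P.mean(0))@[1,1j];l=(L-L.mean(0))@[1,1j]
th=np.angle((z*l.conj()).sum());R=np.array([[np.cos(th),-np.sin(th)],[np.sin(th),np.cos(th)]])
t=P.mean(0)-R@L.mean(0);print(th,t,(P-(L@R.T+t)).round(4)*1000)
np.savez('tray.npz',R=R,t=t)
inv=lambda p:(np.array(p)[:2]-t)@R*1000
for k,v in caps(ims).items(): print(k,inv(v[0][0]))
# checks: fence top left end (-240,85..93,z41) ; bay front fence-side wall top (120, 85..93,110); hinge
K={n:eyes.get_calibration(n) for n in ims}
def proj(n,p):
    c=K[n];q=c['view'][:3]@np.r_[p,1];q=q*[1,-1,-1];u=c['camera_matrix']@q;return u[:2]/u[2]
def W(x,y,z): return np.r_[R@np.array([x,y])/1000+t,z/1000]
for p in[(-240,85,41),(120,85,41),(120,85,110),(211,-3,110),(211,97,110)]+[(211-98*np.cos(a),y,110+98*np.sin(a)) for a in(.65,.8) for y in(-3,97)]: print(p,W(*p).round(3),proj('scene',W(*p)).round(1),proj('side',W(*p)).round(1))
E
```

```text
org ((array([0.54256055, 0.00569704, 0.03944491]), [np.float64(0.038369533445241064), np.float64(0.03836953344524109)]), [(array([     0,      0,    560,    420, 123351], dtype=int32), array([272.8, 242. ])), (array([262, 206,  32,  28, 712], dtype=int32), array([277.7, 219.4]))])
blu ((array([0.51757246, 0.14175412, 0.0890735 ]), [np.float64(0.0009629969894706283), np.float64(0.0009629969894707337)]), [(array([313, 146,  34,  27, 772], dtype=int32), array([329.3, 158.9])), (array([224, 177,  38,  24, 573], dtype=int32), array([238.7, 188.9]))])
-1.5375347958205046 [ 0.59458884 -0.0106555 ] [[ 0.7 -2.7]
 [-1.1  2. ]
 [10.3  0.4]
 [-1.9  4.4]
 [-7.9  1.2]
 [-0.1 -5.2]]
org [-18.07371628 -51.45570401]
blu [-154.88653575  -71.90533973]
(-240, 85, 41) [0.672 0.232 0.041] [426.8 195.6] [267.8 158.4]
(120, 85, 41) [ 0.684 -0.128  0.041] [285.2 324.3] [381.7 235.1]
(120, 85, 110) [ 0.684 -0.128  0.11 ] [284.4 293.6] [386.7 211.8]
(211, -3, 110) [ 0.599 -0.222  0.11 ] [180.8 296.5] [397.2 262.1]
(211, 97, 110) [ 0.699 -0.218  0.11 ] [233.8 349.7] [429.5 233.3]
(np.float64(132.98378774219253), -3, np.float64(169.3082677621319)) [ 0.596 -0.144  0.169] [224.8 229.4] [366.9 216.1]
(np.float64(132.98378774219253), 97, np.float64(169.3082677621319)) [ 0.696 -0.14   0.169] [283.  274.8] [400.9 190. ]
(np.float64(142.7227424839778), -3, np.float64(180.30089690815322)) [ 0.596 -0.153  0.18 ] [217.5 227.2] [372.  214.5]
(np.float64(142.7227424839778), 97, np.float64(180.30089690815322)) [ 0.696 -0.15   0.18 ] [276.4 273.6] [406.3 188.1]
```

```bash
python3 - <<'E'
from h import *
d=np.load('tray.npz')
org,e=tri((278.9,192.),(277.7,219.4)); print('org',org,e)
# triangulated landmarks: hinge ends (tray 211,-3,110)/(211,97,110); fence far-end top; deck corner C, B
T={}
for nm,a,b in(("h0",(180,295.7),(399.7,261)),("h1",(233,350.9),(430.7,234.5)),("B",(143,289.5),(342,341)),("strip0",(219,228.5),(369,214.8)),("strip1",(278,274),(406.5,189))):
    x,e=tri(a,b);T[nm]=x;print(nm,x.round(4),np.round(e[0]*1e3,1))
A=plane('side',(196,211),.006)[0]
L=np.array([(211,-3),(211,97),(215,-140),(-245,-140)])/1e3;P=np.array([T['h0'],T['h1'],T['B'],A])[:,:2]
z=(P-P.mean(0))@[1,1j];l=(L-L.mean(0))@[1,1j]
th=np.angle((z*l.conj()).sum());c,s=np.cos(th),np.sin(th);R=np.array([[c,-s],[s,c]]);t=P.mean(0)-R@L.mean(0)
print(th,t,((P-(L@R.T+t))*1e3).round(1))
np.savez('tray.npz',R=R,t=t)
inv=lambda p:(np.array(p)[:2]-t)@R*1000
print('org',inv(org),'blu',inv([.51757,.14175]),'strips',inv(T['strip0']),inv(T['strip1']))
for k,v in dict(bay=(172,52),edge_shut=(122,47),hinge=(211,47),fence0=(-240,85),fence1=(120,85),lane=(-18,52)).items(): print(k,(R@np.array(v)/1e3+t).round(4))
E
```

```text
org [0.52097908 0.01472474 0.08927317] [np.float64(0.0009272195731717776), np.float64(0.0009272195731717603)]
h0 [ 0.6006 -0.2238  0.1145] 0.9
h1 [ 0.6987 -0.2204  0.1091] 0.8
B [ 0.4646 -0.2275 -0.001 ] 1.0
strip0 [ 0.595  -0.1496  0.176 ] 1.5
strip1 [ 0.6971 -0.1495  0.1784] 1.1
-1.5377191947654627 [ 0.59602848 -0.01173511] [[ 0.5 -1. ]
 [-1.2 -1. ]
 [ 1.4  3.7]
 [-0.7 -1.7]]
org [-28.92733852 -74.13328598] blu [-155.99586168  -73.33963699] strips [137.74205094  -5.61452625] [141.06354659  96.42231782]
bay [ 0.6537 -0.1819]
edge_shut [ 0.647  -0.1321]
hinge [ 0.65   -0.2211]
fence0 [0.673  0.2309]
fence1 [ 0.685  -0.1289]
lane [0.6474 0.008 ]
```

```bash
python3 - <<'E'
from h import *
ims={n:np.load(f'pics/{n}.npy') for n in("scene","side")}
for n in ims:
    for nm,lo,hi in(("pink",(160,70,50),(178,255,255)),("teal",(80,70,40),(95,255,255))):
        for s,c,m in blobs(ims[n],lo,hi,300): print(n,nm,s,c.round(1),'at z=.047',plane(n,c,.047)[0].round(3))
E
```

```text
scene pink [ 283  108   30   54 1414] [297.2 133.9] at z=.047 [0.373 0.204 0.047]
scene pink [ 171  160   43   61 1934] [191.6 189.2] at z=.047 [ 0.367 -0.061  0.047]
scene teal [  74   28   62   24 1071] [104.3  39.9] at z=.047 [-0.439  0.156  0.047]
scene teal [ 65  56  25  51 430] [75.4 80.9] at z=.047 [-0.222 -0.029  0.047]
scene teal [ 231  131   35   57 1610] [248.7 158.3] at z=.047 [0.368 0.074 0.047]
side pink [ 151  194   37   50 1154] [169.8 216.2] at z=.047 [0.378 0.212 0.047]
side pink [ 222  269   38   58 1806] [240.9 297.2] at z=.047 [ 0.367 -0.059  0.047]
side teal [181 229  33  24 620] [197.2 240.5] at z=.047 [0.384 0.113 0.047]
side teal [   0  316   24   68 1137] [  9.4 345.7] at z=.047 [0.014 0.124 0.047]
```

{"op": "drive_tool", "data": {
  "rows": [
    [[0,0,0.18],[-2,0,0],3],
    [[0,0,0.18],[-2,0,0],3],
    [[0,0,0.18],[-2,0,0],3],
    [[0,0,0.18],[-2,0,0],3],
    [[0,0,0.18],[-2,0,0],3],
    [[0,0,0.18],[-2,0,0],3],
    [[0,0,0.18],[0,0,0],3],
    [[0,0,0.18],[0,0,0],3]
  ]
}}

```text
clock: 1.1
position: [0.4544, 0.0001, 0.2421]
ee_rot: [-0.0, 0.062, 0.998, 0.0]
contact_force: [-0.1, 0.6, -0.8]
width: 0.0298
gripper_force: 0.0
```

{"op": "drive_tool", "data": {
  "rows": [
    [[0,0,0.157],[0.7,1.27,0],3],
    [[0,-0.175,0],[0,0,-2],3],
    [[0,0,0],[0,0,-4],3],
    [[0,0,0],[0,0,-4],3],
    [[0,0,0],[0,0,-4],3],
    [[0,0,0],[0,0,-3],3],
    [[0,0,0],[0,0,-1.9],3],
    [[0,0,0],[0,0,0],3]
  ]
}}

```text
clock: 2.1
position: [0.4604, 0.0129, 0.0518]
ee_rot: [0.085, -0.013, 0.996, -0.001]
contact_force: [0.3, -0.0, -0.5]
width: 0.0303
gripper_force: 0.0
```

{"op": "drive_tool", "data": {
  "rows": [
    [[0,0,0],[0.6,0.02,0],3],
    [[0,0,0],[0.6,0.02,0],3],
    [[0,0,0],[0.6,0.02,0],3],
    [[0,0,0],[0.6,0.02,0],3],
    [[0,0,0],[0.6,0.02,0],3],
    [[0,0,0],[0.6,0.02,0],3],
    [[0,0,0],[0.6,0.02,0],3],
    [[0,0,0],[0.6,0.02,0],3]
  ]
}}

```text
clock: 3.1
position: [0.5104, 0.0143, 0.0533]
ee_rot: [0.087, -0.013, 0.996, -0.001]
contact_force: [-1.7, 0.5, 0.5]
width: 0.0298
gripper_force: 0.9
```

```bash
cat >> h.py <<'E'
def shot(tag,crop=None):
    a=[]
    for n in("scene","side"):
        im=eyes.get_image(n);np.save(f'pics/{n}_{tag}.npy',im)
        a.append(im[130:400,130:450] if n=="scene" else im[130:400,170:450])
    v=np.hstack([cv2.resize(q,(400,int(270*400/q.shape[1]))) [:337] for q in a]);cv2.imwrite(f'pics/{tag}.png',v[:,:,::-1])
d=np.load('tray.npz');R,t=d['R'],d['t']
inv=lambda p:(np.array(p)[:2]-t)@R*1000
def capblobs(tag):
    for n in("scene","side"):
        im=np.load(f'pics/{n}_{tag}.npy')
        for nm,c in(("org",((3,190,60),(17,255,255)) if n=="scene" else ((3,150,60),(17,255,255))),("blu",((105,130,50),(125,255,255)))):
            for s,cc,m in blobs(im,*c,120): 
                if s[4]<5000:
                    p=plane(n,cc,.089)[0]; print(n,nm,s,cc.round(1),p.round(3),inv(p).round(1))
E
python3 - <<'E'
from h import *
shot('a'); capblobs('a')
s=manip.get_state(); print(s['position'],s['contact_force'],inv(s['position']))
E
```

```text
scene org [ 273  184   39   33 1044] [292.2 199.8] [0.55  0.016 0.089] [-29.  -44.8]
scene org [ 211  228   67   59 1108] [244.1 257.6] [ 0.59  -0.116  0.089] [104.4  -9.6]
scene blu [313 146  34  27 774] [329.3 158.9] [0.518 0.14  0.089] [-154.6  -72.9]
scene blu [273 200 106  88 205] [323.3 245.2] [ 0.651 -0.021  0.089] [10.6 54.6]
scene blu [ 524  260   36   79 2333] [542.6 298.8] [0.902 0.109 0.089] [-110.2  310.3]
scene blu [377 337  65  43 721] [408.5 358.1] [ 0.832 -0.078  0.089] [ 73.7 233.7]
side org [369 189  40  34 423] [389.1 205.7] [ 0.72  -0.108  0.089] [100.4 120.8]
side org [281 199  23  25 422] [292.6 209.6] [0.563 0.017 0.089] [-29.9 -32.1]
side blu [335 120  49  21 469] [359.6 129.7] [0.881 0.118 0.089] [-120.4  289.3]
side blu [224 178  19  23 312] [232.9 189.9] [0.507 0.149 0.089] [-163.5  -84. ]
[0.51132738 0.01420809 0.05344537] [ 0.56852261 -0.35067006 -0.21072532] [-28.73016605 -83.79679546]
```

View pics/a.png

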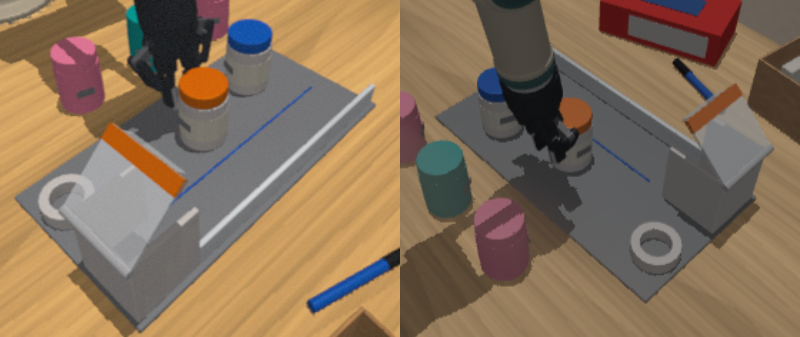

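The pot is upright in both halves, with its cap at (203,88) left and (573,118) right. It has moved about 30 mm square to the fence. I'll keep pushing.

{"op": "drive_tool", "data": {
  "rows": [
    [[0,0,0],[0.8,0.026,0],3],
    [[0,0,0],[1,0.033,0],3],
    [[0,0,0],[1,0.033,0],3],
    [[0,0,0],[1,0.033,0],3],
    [[0,0,0],[1,0.033,0],3],
    [[0,0,0],[1,0.033,0],3],
    [[0,0,0],[1,0.033,0],3],
    [[0,0,0],[1,0.033,0],3]
  ]
}}

```text
clock: 4.2
position: [0.5887, 0.0169, 0.0533]
ee_rot: [0.087, -0.013, 0.996, -0.001]
contact_force: [-0.7, -0.4, -0.6]
width: 0.0302
gripper_force: 0.4
```

{"op": "drive_tool", "data": {
  "rows": [
    [[0,0,0],[0.5,0.016,0],3],
    [[0,0,0],[0.3,0.01,0],3],
    [[0,0,0],[0.2,0.006,0],3],
    [[0,0,0],[0.2,0.006,0],3],
    [[0,0,0],[0.2,0.006,0],3],
    [[0,0,0],[0,0,0],3]
  ]
}}

```text
clock: 4.95
position: [0.6022, 0.0173, 0.0534]
ee_rot: [0.088, -0.013, 0.996, -0.001]
contact_force: [-0.8, -0.2, -0.3]
width: 0.0301
gripper_force: 0.3
```

```bash
python3 - <<'E'
from h import *
shot('b'); capblobs('b')
s=manip.get_state(); print(s['position'],s['contact_force'],inv(s['position']))
E
```

```text
scene org [ 317  211   43   37 1285] [337.5 228.6] [0.643 0.019 0.089] [-29.   48.2]
scene org [ 211  228   68   59 1110] [244.2 257.6] [ 0.59  -0.116  0.089] [104.4  -9.5]
scene blu [333 146  14  23 246] [339.3 157.2] [0.527 0.157 0.089] [-170.9  -63.2]
scene blu [ 524  260   36   79 2332] [542.6 298.8] [0.903 0.109 0.089] [-110.2  310.3]
scene blu [377 337  65  43 721] [408.6 358.1] [ 0.832 -0.078  0.089] [ 73.6 233.7]
side org [316 179  19  22 282] [324.8 188.4] [0.659 0.019 0.089] [-28.8  63.7]
side org [369 189  40  34 423] [389.1 205.7] [ 0.72  -0.108  0.089] [100.4 120.8]
side blu [335 120  49  21 469] [359.6 129.7] [0.881 0.118 0.089] [-120.4  289.3]
side blu [224 177  38  24 573] [238.7 188.9] [0.518 0.143 0.089] [-157.4  -72.8]
[0.60216692 0.01730256 0.05338176] [-0.13346956  0.56160914 -0.57890919] [-28.81878392   7.09539489]
```

{"op": "drive_tool", "data": {
  "rows": [
    [[0,0,0],[0.2,0.006,0],3],
    [[0,0,0],[0.2,0.006,0],3],
    [[0,0,0],[0.1,0.003,0],3],
    [[0,0,0],[0,0,0],3]
  ]
}}

```text
clock: 5.55
position: [0.6045, 0.0175, 0.0528]
ee_rot: [0.085, -0.013, 0.996, -0.001]
contact_force: [-6.6, -0.3, 4.2]
width: 0.0303
gripper_force: 3.4
```

{"op": "drive_tool", "data": {
  "rows": [
    [[0,0,0],[0.1,0.003,0],3],
    [[0,0,0],[0.1,0,0],3],
    [[0,0,0],[0,0,0],3]
  ]
}}

```text
clock: 5.92
position: [0.6047, 0.0175, 0.0525]
ee_rot: [0.083, -0.013, 0.996, -0.001]
contact_force: [-10.2, -0.1, 7.7]
width: 0.0301
gripper_force: 5.5
```

{"op": "drive_tool", "data": {
  "rows": [
    [[0,0,0],[-3,0,0],3],
    [[0,0,0],[-1,0,3],0],
    [[0,0,0],[0,0,5],0],
    [[0,0,0],[0,0,5],0],
    [[0,0,-0.17],[0,0,2],0],
    [[0,0,-0.17],[0,1,0],0],
    [[0,0,-0.17],[0,1,0],0],
    [[0,0,-0.17],[0,1,0],0]
  ]
}}

```text
clock: 6.92
position: [0.5697, 0.0479, 0.2039]
ee_rot: [0.083, 0.323, 0.942, -0.03]
contact_force: [-0.1, -0.3, -0.6]
width: -0.0003
gripper_force: 0.0
```

{"op": "drive_tool", "data": {
  "rows": [
    [[0,0,-0.17],[1,1,0],0],
    [[0,0,-0.17],[1,1,0],0],
    [[0,0,-0.17],[1,1,0],0],
    [[0,0,-0.17],[1,1,0],0],
    [[-0.16,-0.04,0],[1,0.3,0],0],
    [[-0.16,-0.04,0],[1,0,0],0],
    [[-0.16,-0.04,0],[0.8,0,0],0],
    [[-0.16,-0.04,0],[0,0,0],0]
  ]
}}

```text
clock: 7.92
position: [0.6386, 0.0917, 0.2038]
ee_rot: [0.321, 0.566, 0.717, -0.25]
contact_force: [-0.6, -0.4, -0.2]
width: 0.0001
gripper_force: 0.0
```

{"op": "drive_tool", "data": {
  "rows": [
    [[-0.16,-0.04,0],[0,0,0],0],
    [[0,0,0],[0,0,0],0]
  ]
}}

```text
clock: 8.18
position: [0.6364, 0.0926, 0.1996]
ee_rot: [0.376, 0.542, 0.691, -0.297]
contact_force: [0.9, 0.3, 0.7]
width: 0.0001
gripper_force: 0.0
```

```bash
python3 - <<'E'
from h import *
from scipy.spatial.transform import Rotation as Ro
shot('c'); capblobs('c')
s=manip.get_state(); q=s['ee_rot'];M=Ro.from_quat([q[1],q[2],q[3],q[0]]).as_matrix()
print(s['position'],s['contact_force'],inv(s['position']),s['qpos'].round(2)); print('z',M[:,2],'y',M[:,1],'width',s['width'])
E
```

```text
scene org [ 318  211   43   38 1292] [338.5 229. ] [0.645 0.019 0.089] [-29.4  49.9]
scene org [ 211  229   67   58 1104] [244.4 257.8] [ 0.59  -0.116  0.089] [104.5  -9.2]
scene blu [312 145  35  28 789] [329.2 158.7] [0.517 0.141 0.089] [-155.1  -73.5]
scene blu [ 524  260   36   79 2334] [542.6 298.8] [0.903 0.109 0.089] [-110.2  310.3]
scene blu [376 337  66  43 725] [408.5 358.1] [ 0.832 -0.078  0.089] [ 73.7 233.7]
side org [305 179  30  25 591] [319.7 190.6] [0.646 0.022 0.089] [-31.6  50.7]
side org [369 189  40  34 423] [389.1 205.7] [ 0.72  -0.108  0.089] [100.4 120.8]
side blu [335 120  49  21 469] [359.6 129.7] [0.881 0.118 0.089] [-120.4  289.3]
side blu [224 177  65  39 620] [240.8 189.7] [0.52  0.138 0.089] [-152.3  -71. ]
[0.63757833 0.09083988 0.20323012] [-0.42237027 -0.26590285  0.8773504 ] [-101.14478096   44.91939355] [ 0.49  0.58  1.52 -0.96  1.47  0.58]
z [ 0.19869736 -0.81615451 -0.54259669] y [0.97213347 0.23440323 0.00341157] width 0.00016282506692750525
```

View pics/c.png

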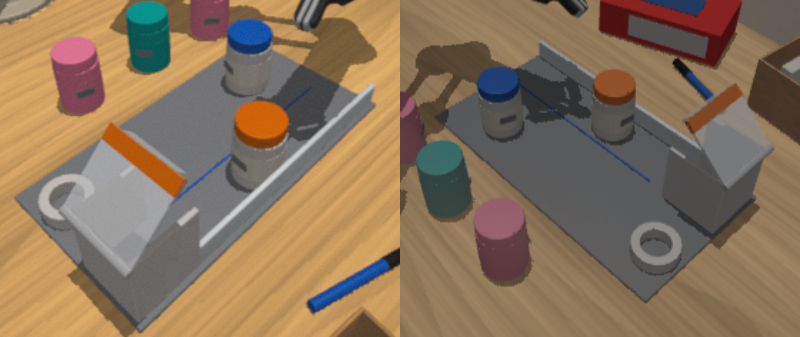

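The orange pot stands against the fence, cap at (260,122) left and (614,85) right, and the blue pot hasn't moved. The gripper is up behind the orange pot. I'll lower it next.

{"op": "drive_tool", "data": {
  "rows": [
    [[0,0,0],[-0.4,0,-2],0],
    [[0,0,0],[0,0,-3],0],
    [[0,0,0],[0,0,-3],0],
    [[0,0,0],[0,0,-3],0],
    [[0,0,0],[0,0,-2],0],
    [[0,0,0],[0,0,-2],0],
    [[0,0,0],[0,0,-1.1],0],
    [[0,0,0],[0,0,0],0]
  ]
}}

```text
clock: 9.28
position: [0.6329, 0.0904, 0.0417]
ee_rot: [0.377, 0.544, 0.689, -0.296]
contact_force: [-0.2, -0.7, -0.5]
width: 0.0002
gripper_force: 0.0
```

```bash
python3 - <<'E'
from h import *
s=manip.get_state()
print(s['position'],s['contact_force'],inv(s['position']),s['qpos'].round(2),s['ee_rot'])
E
```

```text
[0.63289094 0.09035364 0.04173618] [-0.17624523 -0.69755399 -0.50186475] [-100.81382507   40.2184857 ] [ 0.49  0.77  1.64 -1.01  1.3   0.84] [ 0.37705627  0.54364374  0.68896983 -0.29597403]
```

Clear of contact. Now I'll slide it along the fence in the tray's +x direction (0.033, -0.9995).

{"op": "drive_tool", "data": {
  "rows": [
    [[0,0,0],[0.03,-1,0],0],
    [[0,0,0],[0.03,-0.8,0],0],
    [[0,0,0],[0.03,-0.8,0],0],
    [[0,0,0],[0.03,-0.8,0],0],
    [[0,0,0],[0.03,-0.8,0],0],
    [[0,0,0],[0.03,-0.8,0],0],
    [[0,0,0],[0.03,-0.8,0],0],
    [[0,0,0],[0.03,-0.8,0],0]
  ]
}}

```text
clock: 10.28
position: [0.6354, 0.024, 0.0423]
ee_rot: [0.377, 0.544, 0.689, -0.296]
contact_force: [-2.0, 2.9, 1.5]
width: 0.0001
gripper_force: 1.4
```

```bash
python3 - <<'E'
from h import *
shot('d'); capblobs('d')
s=manip.get_state()
print(s['position'],s['contact_force'],inv(s['position']),s['qpos'].round(2),s['ee_rot'])
E
```

```text
scene org [ 300  224   45   40 1403] [321.4 243.3] [ 0.647 -0.02   0.089] [ 9.7 50.3]
scene org [ 211  229   67   58 1102] [244.4 257.8] [ 0.59  -0.116  0.089] [104.5  -9.2]
scene blu [312 146  36  27 783] [329.3 158.9] [0.518 0.141 0.089] [-154.8  -73. ]
scene blu [ 524  260   36   79 2335] [542.6 298.8] [0.902 0.109 0.089] [-110.2  310.3]
scene blu [376 337  66  43 722] [408.6 358.1] [ 0.832 -0.078  0.089] [ 73.6 233.7]
side org [319 188  30  25 627] [333.6 200. ] [ 0.647 -0.019  0.089] [ 9.1 50.4]
side org [369 189  40  34 423] [389.1 205.7] [ 0.72  -0.108  0.089] [100.4 120.8]
side blu [335 120  49  21 469] [359.6 129.7] [0.881 0.118 0.089] [-120.4  289.3]
side blu [224 177 121  80 683] [247.9 194.1] [0.523 0.117 0.089] [-130.7  -68.8]
[0.63526005 0.02333127 0.04216069] [-0.65181369  0.277177    0.17351967] [-33.74976284  40.36980293] [ 0.4   0.74  1.72 -1.08  1.23  0.86] [ 0.37699905  0.54396054  0.68874933 -0.29597806]
```

View pics/d.png

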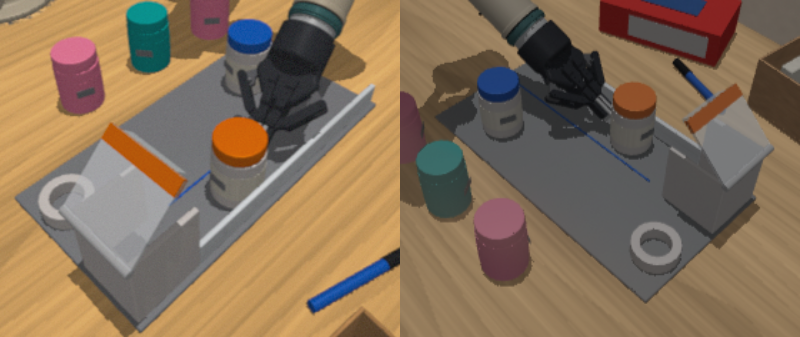

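The slide works. The pot is upright at tray x of about 10, still on the fence. Joint 4 is drifting toward its limit, so I'll back off 1 cm, turn the tool to point straight along the fence, and carry on.

{"op": "drive_tool", "data": {
  "rows": [
    [[0,0,0],[0,1,0],0],
    [[0,0,-0.11],[-0.2,0,0],0],
    [[0,0,-0.1],[-0.1,0,0],0],
    [[0,0,0],[0.03,-0.8,0],0],
    [[0,0,0],[0.03,-0.8,0],0],
    [[0,0,0],[0.03,-0.8,0],0],
    [[0,0,0],[0.03,-0.8,0],0],
    [[0,0,0],[0.03,-0.8,0],0]
  ]
}}

```text
clock: 11.38
position: [0.6335, -0.0061, 0.0424]
ee_rot: [0.344, 0.613, 0.628, -0.334]
contact_force: [-0.5, 1.3, -0.1]
width: -0.0001
gripper_force: 0.6
```

{"op": "drive_tool", "data": {
  "rows": [
    [[0,0,0],[0.03,-0.8,0],0],
    [[0,0,0],[0.03,-0.8,0],0],
    [[0,0,0],[0.03,-0.8,0],0],
    [[0,0,0],[0.03,-0.8,0],0],
    [[0,0,0],[0.03,-0.8,0],0]
  ]
}}

```text
clock: 12.0
position: [0.6355, -0.0461, 0.0423]
ee_rot: [0.344, 0.613, 0.628, -0.333]
contact_force: [-1.1, 1.3, -0.1]
width: 0.0
gripper_force: 0.5
```

```bash
python3 - <<'E'
from h import *
shot('e'); capblobs('e')
s=manip.get_state()
print(s['position'],s['contact_force'],inv(s['position']),s['qpos'].round(2),s['ee_rot'])
E
```

```text
scene org [ 211  229  100   65 2451] [269.6 265.2] [ 0.625 -0.1    0.089] [89.2 25.7]
scene blu [313 146  34  27 766] [329.2 159. ] [0.518 0.14  0.089] [-154.3  -72.9]
scene blu [ 524  260   36   79 2336] [542.6 298.8] [0.902 0.109 0.089] [-110.2  310.3]
scene blu [377 337  65  43 722] [408.6 358.1] [ 0.832 -0.078  0.089] [ 73.6 233.7]
side org [ 344  189   65   42 1052] [370.6 212.6] [ 0.676 -0.096  0.089] [86.9 77.2]
side blu [335 120  49  21 468] [359.6 129.7] [0.881 0.118 0.089] [-120.5  289.3]
side blu [224 177 121  80 681] [248.2 194.3] [0.523 0.116 0.089] [-129.6  -68.8]
[ 0.63537851 -0.04657626  0.04247178] [ 0.09555473 -0.01506969 -0.32680721] [36.12344568 38.17627754] [ 0.28  0.77  1.65 -1.01  1.3   0.85] [ 0.3442048   0.6131361   0.62784332 -0.33376631]
```

View pics/e.png

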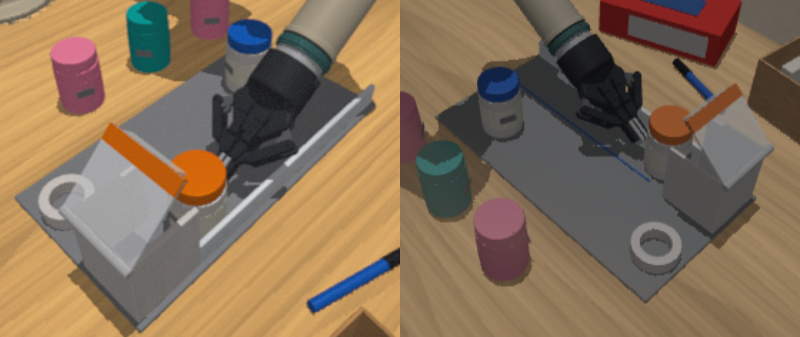

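The pot is upright at the bay mouth, cap at (200,175) left and (671,125) right, and the lid is still up. Continuing.

{"op": "drive_tool", "data": {
  "rows": [
    [[0,0,0],[0.03,-0.8,0],0],
    [[0,0,0],[0.03,-0.8,0],0],
    [[0,0,0],[0.03,-0.8,0],0],
    [[0,0,0],[0.03,-0.8,0],0],
    [[0,0,0],[0.03,-0.8,0],0],
    [[0,0,0],[0,0,0],0]
  ]
}}

```text
clock: 12.85
position: [0.6373, -0.0864, 0.0424]
ee_rot: [0.344, 0.613, 0.628, -0.333]
contact_force: [0.5, -0.6, 0.4]
width: -0.0001
gripper_force: 0.0
```

{"op": "drive_tool", "data": {
  "rows": [
    [[0,0,0],[0.02,-0.7,0],0],
    [[0,0,0],[0.02,-0.7,0],0],
    [[0,0,0],[0.02,-0.7,0],0],
    [[0,0,0],[0.02,-0.7,0],0],
    [[0,0,0],[0.02,-0.7,0],0],
    [[0,0,0],[0,0,0],0]
  ]
}}

```text
clock: 13.6
position: [0.6378, -0.1213, 0.0424]
ee_rot: [0.344, 0.613, 0.628, -0.334]
contact_force: [-0.4, 1.0, -0.1]
width: -0.0001
gripper_force: 0.0
```

{"op": "drive_tool", "data": {
  "rows": [
    [[0,0,0],[0.02,-0.5,0],0],
    [[0,0,0],[0.02,-0.3,0],0],
    [[0,0,0],[0.01,-0.2,0],0],
    [[0,0,0],[0,0,0],0]
  ]
}}

```text
clock: 14.1
position: [0.6384, -0.1307, 0.0423]
ee_rot: [0.344, 0.613, 0.628, -0.334]
contact_force: [-0.0, 0.5, -0.2]
width: -0.0002
gripper_force: 0.2
```

```bash
python3 - <<'E'
from h import *
s=manip.get_state()
print(s['position'],s['contact_force'],inv(s['position']),s['qpos'].round(2),s['ee_rot'])
E
```

```text
[ 0.63838283 -0.13067354  0.0423349 ] [-0.00599144  0.4578964  -0.2486811 ] [120.27407305  38.39776672] [ 0.15  0.75  1.71 -1.1   1.21  0.84] [ 0.34417359  0.61304707  0.6280777  -0.33352096]
```

{"op": "drive_tool", "data": {
  "rows": [
    [[0,0,0],[0.01,-0.2,0],0],
    [[0,0,0],[0.01,-0.2,0],0],
    [[0,0,0],[0,0,0],0]
  ]
}}

```text
clock: 14.48
position: [0.6386, -0.1347, 0.0423]
ee_rot: [0.344, 0.613, 0.628, -0.333]
contact_force: [0.6, 0.1, -0.4]
width: 0.0
gripper_force: 0.3
```

{"op": "drive_tool", "data": {
  "rows": [
    [[0,0,0],[0,-0.15,0],0],
    [[0,0,0],[0,-0.15,0],0],
    [[0,0,0],[0,0,0],0]
  ]
}}

```text
clock: 14.85
position: [0.6388, -0.1357, 0.0421]
ee_rot: [0.344, 0.613, 0.629, -0.332]
contact_force: [-1.7, 10.5, 2.5]
width: 0.0001
gripper_force: 5.3
```

{"op": "drive_tool", "data": {
  "rows": [
    [[0,0,0],[0,-0.1,0],0],
    [[0,0,0],[0,-0.1,0],0],
    [[0,0,0],[0,0,0],0]
  ]
}}

```text
clock: 15.22
position: [0.6388, -0.1361, 0.0421]
ee_rot: [0.344, 0.614, 0.629, -0.331]
contact_force: [-3.8, 18.0, 6.0]
width: 0.0
gripper_force: 9.2
```

Firm contact at the expected depth. I'll back out, rise, and look.

{"op": "drive_tool", "data": {
  "rows": [
    [[0,0,0],[0,1,0],0],
    [[0,0,0],[-0.1,4,0],0],
    [[0,0,0],[-0.2,5,0],0],
    [[0,0,0],[0,2,3],0],
    [[0,0,0],[0,0,5],0],
    [[0,0,0],[0,0,5],0],
    [[0,0,0],[0,0,4],0],
    [[0,0,0],[0,0,0],0]
  ]
}}

```text
clock: 16.23
position: [0.637, -0.0196, 0.2164]
ee_rot: [0.346, 0.614, 0.627, -0.331]
contact_force: [-0.7, 0.2, 0.4]
width: 0.0003
gripper_force: 0.0
```

```bash
python3 - <<'E'
from h import *
shot('f'); capblobs('f')
a=np.load('pics/scene_f.npy')[190:400,130:330];b=np.load('pics/side_f.npy')[160:340,320:450]
v=np.hstack([cv2.resize(a,None,fx=2.3,fy=2.3,interpolation=2)[:414],cv2.resize(b,(299,414),interpolation=2)]);cv2.imwrite('pics/fz.png',v[:,:,::-1])
s=manip.get_state()
print(s['position'],s['contact_force'],inv(s['position']),s['qpos'].round(2),s['ee_rot'])
E
```

```text
scene org [ 211  229   68   58 1105] [244.3 257.7] [ 0.59  -0.116  0.089] [104.4  -9.3]
scene blu [273 200 106  88 178] [321.  247.2] [ 0.651 -0.026  0.089] [15.8 54.8]
scene blu [ 524  260   36   79 2335] [542.6 298.8] [0.902 0.109 0.089] [-110.2  310.3]
scene blu [377 337  65  43 725] [408.6 358.1] [ 0.832 -0.078  0.089] [ 73.6 233.7]
side org [369 189  40  34 423] [389.1 205.7] [ 0.72  -0.108  0.089] [100.4 120.8]
side blu [336 120  48  21 467] [359.7 129.7] [0.881 0.118 0.089] [-120.3  289.5]
side blu [224 177  38  24 584] [238.8 188.8] [0.519 0.143 0.089] [-157.6  -72.3]
[ 0.63541858 -0.01963509  0.2121496 ] [-0.52923518  0.21493876 -0.54604146] [ 9.19833186 39.10730108] [ 0.32  0.58  1.5  -0.94  1.51  0.58] [ 0.34398093  0.61329289  0.62808306 -0.33325759]
```

View pics/fz.png

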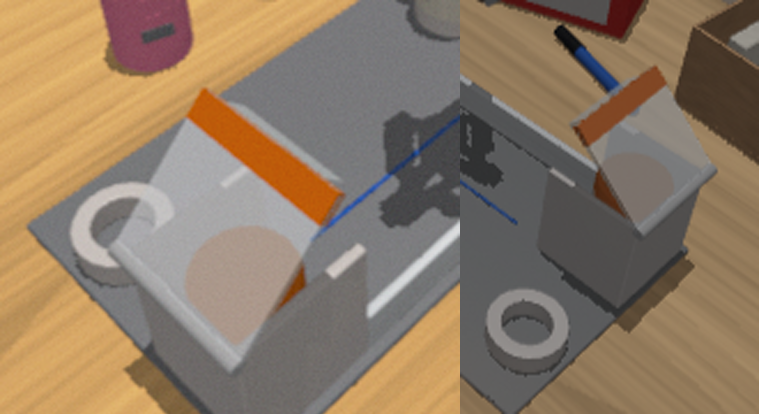

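The pot stands deep in the bay, its cap visible through the clear lid, with top-face centres at about scene (237,309) and side (396,240). I'll check its position.

```bash
python3 - <<'E'
from h import *
def proj(n,p):
    c=eyes.get_calibration(n);q=c['view'][:3]@np.r_[p,1];q=q*[1,-1,-1];u=c['camera_matrix']@q;return u[:2]/u[2]
for n,y,x,c0 in(("scene",190,130,(237,310)),("side",160,320,(397,240))):
    print(n,inv(plane(n,c0,.101)[0]).round(1))
    # extents of the expected cap-top circle at the bay spot, in crop px
    for cx in(172,169):
      P=np.array([proj(n,np.r_[R@np.array([cx+32*np.cos(a),50+32*np.sin(a)])/1e3+t,.101]) for a in np.linspace(0,6.28,60)])
      print(cx,((P-[x,y])*2.3).min(0).round(),((P-[x,y])*2.3).max(0).round())
E
```

```text
scene [171.2  54.6]
172 [178. 222.] [300. 326.]
169 [183. 219.] [304. 323.]
side [174.2  45.4]
172 [139. 151.] [218. 210.]
169 [136. 150.] [215. 207.]
```

{"op": "drive_tool", "data": {
  "rows": [
    [[0.167,0.006,0],[0.2,0,2],0],
    [[0.167,0.006,0],[0.2,0,2],0],
    [[0.167,0.006,0],[0.2,0,1],0],
    [[0.167,0.006,0],[0.2,-2,0],0],
    [[0.167,0.006,0],[0.2,-3,0],0],
    [[0.167,0.006,0],[0.3,-4,0],0],
    [[0,0,0],[0,-5,0],0],
    [[0,0,0],[0,0,0],0]
  ]
}}

```text
clock: 17.32
position: [0.6476, -0.1643, 0.2592]
ee_rot: [-0.005, 0.7, 0.715, -0.003]
contact_force: [0.7, 0.4, -0.6]
width: 0.0001
gripper_force: 0.0
```

```bash
python3 - <<'E'
from h import *
s=manip.get_state()
print(s['position'],s['contact_force'],inv(s['position']),s['qpos'].round(2),s['ee_rot'])
E
```

```text
[ 0.64757771 -0.16430832  0.25924621] [ 0.67249083  0.40842327 -0.56809921] [154.19453901  46.47527303] [-0.35  0.42  1.25 -0.    1.49 -0.37] [-0.00516022  0.69950832  0.71459964 -0.00297287]
```

{"op": "drive_tool", "data": {
  "rows": [
    [[0,0,0],[0,0,-3],0],
    [[0,0,0],[0,0,-3],0],
    [[0,0,0],[0,0.4,-1],0],
    [[0,0,0],[0,0.5,-1.2],0],
    [[0,0,0],[0,0.3,-0.6],0],
    [[0,0,0],[0,0.3,-0.6],0]
  ]
}}

```text
clock: 18.08
position: [0.6492, -0.1443, 0.1688]
ee_rot: [-0.003, 0.697, 0.717, -0.001]
contact_force: [-0.5, 0.5, 0.4]
width: -0.0002
gripper_force: 0.4
```

{"op": "drive_tool", "data": {
  "rows": [
    [[0,0,0],[0,0.3,-0.6],0],
    [[0,0,0],[0,0.25,-0.6],0],
    [[0,0,0],[0,0.15,-0.6],0],
    [[0,0,0],[0,0.15,-0.6],0],
    [[0,0,0],[0,0.1,-0.6],0],
    [[0,0,0],[0,0.1,-0.5],0],
    [[0,0,0],[0,0,0],0]
  ]
}}

```text
clock: 18.95
position: [0.6482, -0.134, 0.1326]
ee_rot: [-0.004, 0.697, 0.717, -0.002]
contact_force: [0.8, -0.7, -0.2]
width: 0.0001
gripper_force: 0.0
```

{"op": "drive_tool", "data": {
  "rows": [
    [[0,0,0],[0,0,-0.3],0],
    [[0,0,0],[0,0,-0.2],0],
    [[0,0,0],[0,0,-0.1],0],
    [[0,0,0],[0,0,0],0]
  ]
}}

```text
clock: 19.45
position: [0.6486, -0.1342, 0.1273]
ee_rot: [-0.003, 0.697, 0.717, -0.001]
contact_force: [0.4, -0.5, -0.1]
width: -0.0
gripper_force: 0.0
```

{"op": "drive_tool", "data": {
  "rows": [
    [[0,0,0],[0,0,-0.1],0],
    [[0,0,0],[0,0,-0.1],0],
    [[0,0,0],[0,0,0],0]
  ]
}}

```text
clock: 19.82
position: [0.6487, -0.1342, 0.127]
ee_rot: [-0.003, 0.697, 0.717, -0.001]
contact_force: [-2.3, 0.7, 7.3]
width: -0.0003
gripper_force: 3.6
```

Contact comes exactly at the shut height (TCP z 0.127). I'll press slightly harder, then lift away and check.

{"op": "drive_tool", "data": {
  "rows": [
    [[0,0,0],[0,0,-0.1],0],
    [[0,0,0],[0,0,-0.1],0],
    [[0,0,0],[0,0,0],0]
  ]
}}

```text
clock: 20.2
position: [0.6487, -0.1341, 0.1268]
ee_rot: [-0.002, 0.697, 0.717, -0.001]
contact_force: [-3.9, 1.7, 15.1]
width: 0.0002
gripper_force: 7.4
```

{"op": "drive_tool", "data": {
  "rows": [
    [[0,0,0],[0,0,1],0],
    [[0,0,0],[0,0,5],0],
    [[0,0,0],[-1,4,5],0],
    [[0,0,0],[-3,4,0],0],
    [[0,0,0],[-3,4,0],0],
    [[0,0,0],[-3,4,0],0],
    [[0,0,0],[0,0,0],0]
  ]
}}

```text
clock: 21.08
position: [0.5466, 0.027, 0.2319]
ee_rot: [-0.004, 0.696, 0.718, -0.001]
contact_force: [0.1, -0.4, 0.8]
width: -0.0001
gripper_force: 0.0
```

```bash
python3 - <<'E'
from h import *
shot('g'); capblobs('g')
a=np.load('pics/scene_g.npy')[130:400,130:450];b=np.load('pics/side_g.npy')[150:340,180:450]
v=np.vstack([cv2.resize(a,(427,360)),])
cv2.imwrite('pics/gz.png',np.hstack([v,cv2.resize(b,(373,360))])[:,:,::-1])
E
```

```text
scene org [232 251  64  51 852] [263.8 275.7] [ 0.633 -0.118  0.089] [107.1  33. ]
scene blu [313 146  34  27 774] [329.3 158.9] [0.518 0.14  0.089] [-154.7  -72.9]
scene blu [281 200  98  81 187] [327.2 242. ] [ 0.651 -0.012  0.089] [ 2.1 54.6]
scene blu [ 524  260   36   79 2336] [542.6 298.8] [0.902 0.109 0.089] [-110.2  310.3]
scene blu [377 337  65  43 726] [408.5 358.1] [ 0.832 -0.078  0.089] [ 73.7 233.6]
side org [355 206  38  30 325] [373.5 220.1] [ 0.664 -0.114  0.089] [104.4  64.9]
side blu [335 120  49  21 469] [359.6 129.7] [0.881 0.118 0.089] [-120.4  289.3]
side blu [224 177  38  24 573] [238.7 188.9] [0.518 0.143 0.089] [-157.4  -72.8]
side blu [370 180  28  29 189] [383.4 194.5] [ 0.738 -0.078  0.089] [ 70.9 139.8]
```

View pics/gz.png

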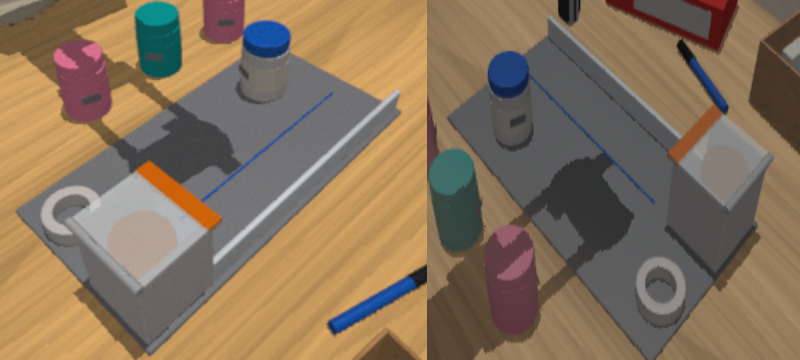

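The lid lies level on the bay walls, with its orange strip at (180,195) left and (697,135) right. The orange pot stands at the back of the bay under it. The blue pot is where it started and the arm is clear.

```bash
python3 -c "
from rig import job
print(job.sign_off())"
```

```text
the job is handed in; nothing more can be done
None
```

I pushed the orange-capped pot to the fence and slid it along under the lid. It now stands at the back of the bay with the lid pressed shut and the blue-capped pot unmoved, and I handed the job in at about 21 s.

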